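Hook open the yellow hardware tray

ROBOT

A 6-joint arm with a two-finger parallel gripper is mounted at the origin on the work surface. World frame = base frame: x ahead of the robot, y to its left, z up, the work surface at z = 0. Lengths are in m, angles in rad, forces in N, time in s.
With the tool pointing down it reaches from about 0.325 to 0.775 m from the base axis. Payload 5.5 kg.
Tool frame: the origin (TCP) lies between the finger pads; the fingertips stand 8 mm ahead of it and the grasp point (between the pads) lies 11 mm behind it (tcp_to_tips is the distance from the TCP to the fingertips, in m); z points along the fingers, y is the direction in which the jaws open and shut (so a half turn about z gives the same grasp; the last joint's range is limited). The gripper opens to 88 mm and grips with 3 to 60 N. Pads are 20 mm wide; open, the fingers measure 115 mm over their backs; the gripper's body (75 mm by 178 mm) begins 61 mm behind the grasp point.
Start: joints at [-1.208, 0.091, 1.231, -0, 1.82, -0.057], TCP at [0.245, -0.548, 0.231] pointing down, gripper open.
Joint ranges: [-2.87, 2.87], [-0.86, 2.18], [0.17, 2.46], [-1.51, 4.65], [0.06, 2.69], [-2.65, 2.65]. Speed limits (rad/s): [2.57, 2.57, 3.01, 3.14, 3.14, 3.14].

INTERFACE

Orientations are given as a unit quaternion [w, x, y, z].
In Python, from bench import * gives the robot as it stands. Calls block until the motion is done:
- move_to(position, orientation): joint-space move of the TCP to a pose.
- move_l(position, speed=0.15, orientation=None): straight line of the TCP; orientation=None keeps the orientation; speed is the mean speed in m/s.
- movej(angles): joint-space move.
- gripper_open() and close(): open the fingers fully, or close them until they stop; the grip force is fixed at half the most.
- hold(seconds).
- inverse_kinematics(position, orientation): joint angles nearest the present ones, or None.
- state(): the state.
- get_image(name): name is "side" or "top"; returns a dict with "frame" (384x512x3 uint8, blue, green, red), "depth" (384x512 float32, m along the optical axis (not along the pixel's ray), 0 where there is no reading), "camera_matrix" (3x3 intrinsics, pixels), "k1" (the pictures are not rectified: a ray, as slopes to the right and down, at radius r is drawn at 1 + k1 r^2 times it, then the intrinsics apply), "view" (4x4, takes a point from world to camera coordinates). Camera axes: x right, y up, looking along -z (the intrinsics and any distortion apply to the point x, -y, -z); pixel columns grow to the right and rows downward; lengths in m; the calibration is good to about 2 mm. A picture is of the moment at which its call begins.
A pose or a line that the arm cannot do raises IKError and nothing moves.
- job_done(): hands the job in, once; it reports no verdict.
The state is a dict: "time": time; "joint_pos": joint angles; "dq": joint speeds; "joint_torque": joint torques, N m; "ee_pos": TCP position; "ee_rot": TCP orientation; "ft_force": force on the tool from outside, world axes, zero at the start; "moment": the same for the moment, N m; "finger_gap": finger opening in m.
Only numpy, scipy, OpenCV 4.12 (cv2) and the standard library are available. Lean on these libraries where they do the work, as an engineer would, in place of code of your own. Each camera call takes 0.05 s, during which the arm holds its last target.

TASK

Take the orange-handled pull hook from its green stand, hook it into the finger hole of the yellow parts tray and draw that tray out by 10 cm or more. Then unhook, leaving the tray open, and hang the hook back in the slot of the green stand. Leave the other trays shut.

Things in the scene. Friction and masses are not known exactly. Their poses are not given: they have to be found in the camera images.
- hook: Loose pull hook, 0.15 kg. Orange bar handle 24 (x) x 100 (y) x 32 mm high; grip its middle across the 24 mm. An 8 mm steel rod runs down from the handle to 75 mm below its underside and there bends into an 8 mm thick toe reaching 18 mm from the rod's axis along -x. Origin: centre of handle's underside, on the rod's axis; z up. Starts hanging in the stand, toe roughly towards the robot.
- stand: Fixed green stand: two upright plates along its x, 120 mm long, 12 mm thick, tops 110 mm above the table, on an 8 mm thick base; between them a slot 36 mm wide, open at the top and both ends. The hook's rod hangs in the slot, its handle lies across the plate tops. Origin: centre of the base's underside, on the table; z up.
- yellow_hole (a point): Centre of the round 42 mm through hole in the yellow tray's tab, at the tab's top face, 48 mm above the table. Tab: level plate 64 mm square, 6 mm thick, in front of the tray, free space below. -x: the way the tray slides out (roughly to the robot); z up. Travel 140 mm, starts 0-10 mm open, needs about 2 N, stays put. Its grey cabinet, 86 mm high, begins 33 mm behind the hole.
- blue_hole (a point): The same point on the blue tray, a like tray that must stay shut. The yellow, blue and red cabinets, each 100 mm wide, stand side by side in any order, 110 mm apart, at one common yaw; the red tray has the same tab and hole but is locked shut.
Mind the look-alikes: they are no part of the job. Several things have the shape of the hook; the one meant has the colours described above.

How it is judged:
On the way, in this order (a step that is already met when the one before it is completed fails the run):
1. the hook has been lifted out of the stand (z of hook in the frame of stand above 0.15 m), for 0.1 s.
2. the hook's toe is down through the yellow tray's finger hole, the tray not yet drawn out (horizontal distance between hook and yellow_hole below 0.025 m and z of hook in the frame of yellow_hole below 0.064 m and angle between hook's own z axis and vertical below 0.35 rad and distance of yellow_hole from where it was at the start of the episode below 0.05 m), for 0.1 s.
3. the yellow tray has been drawn out by the hook in its hole (distance of yellow_hole from where it was at the start of the episode above 0.085 m and horizontal distance between hook and yellow_hole below 0.03 m and z of hook in the frame of yellow_hole below 0.072 m), for 0.1 s.
At the end, for the whole second after the job is handed in: Yellow tray at least 85 mm further out than at the start; blue tray moved under 30 mm; hook released and at rest in the stand's slot: rod between the plates, within 55 mm of the slot's middle lengthwise, upright within 10 degrees, handle's underside within 8 mm of the plate tops (distance of yellow_hole from where it was at the start of the episode above 0.085 m and x of hook in the frame of stand between -0.055 and 0.055 m and y of hook in the frame of stand between -0.018 and 0.018 m and z of hook in the frame of stand between 0.102 and 0.118 m and angle between hook's own z axis and vertical below 0.17 rad and linear speed of hook below 0.03 m/s and distance of blue_hole from where it was at the start of the episode below 0.03 m); the robot touches nothing.
It fails at once if the blue tray was pulled out (distance of blue_hole from where it was at the start of the episode above 0.03 m).
It also fails if it takes over 53 s, if anything falls off the work surface, if the arm or the gripper's body presses on something with over 40 N, if the wrist force passes 120 N, or if a joint passes its speed limit or range.

## Working session

There is one attempt and no reset: what is moved stays moved. The work goes in short steps, each a Python script; the robot and the scene stay as the last script left them, time stands still between calls to the robot, and variables do not carry over. Pictures are saved under pics/ and viewed, and the job is handed in when it is done.

```bash
ls; mkdir -p pics; cat > h.py <<'E'
from bench import *
import numpy as np, cv2
def snap(n,fn=None):
    im=get_image(n)
    if fn: cv2.imwrite('pics/'+fn,im['frame'])
    return im
def rays(im,px):
    px=np.asarray(px,float).reshape(-1,2); K=np.array(im['camera_matrix']); k1=im['k1']
    d=np.c_[(px[:,0]-K[0,2])/K[0,0],(px[:,1]-K[1,2])/K[1,1]]
    u=d.copy()
    for _ in range(30): u=d/(1+k1*(u**2).sum(1,keepdims=True))
    V=np.array(im['view']); R=V[:3,:3]; t=V[:3,3]
    c=-R.T@t
    dirs=np.c_[u[:,0],-u[:,1],-np.ones(len(u))]@R   # depth-scaled: times depth
    return c,dirs
def onplane(im,px,z):
    c,d=rays(im,px); s=(z-c[2])/d[:,2]; return c+d*s[:,None]
def bydepth(im,px):
    c,d=rays(im,px); px=np.asarray(px).reshape(-1,2).astype(int)
    return c+d*im['depth'][px[:,1],px[:,0]][:,None]
def proj(im,P):
    P=np.asarray(P,float).reshape(-1,3);V=np.array(im['view']);K=np.array(im['camera_matrix'])
    p=P@V[:3,:3].T+V[:3,3]; u=np.c_[p[:,0]/-p[:,2],-p[:,1]/-p[:,2]]
    u=u*(1+im['k1']*(u**2).sum(1,keepdims=True))
    return np.c_[u[:,0]*K[0,0]+K[0,2],u[:,1]*K[1,1]+K[1,2]]
E
python3 - <<'E'
from h import *
for n in('top','side'):
    im=snap(n,n+'0.png'); print(n,im['k1'],np.round(im['camera_matrix'],1).tolist(),np.round(im['view'],3).tolist())
s=state();print(s['time'],s['ee_pos'],s['ee_rot'],s['finger_gap'])
E
```

```text
pics
top -0.04939837838608256 [[357.1, 0.0, 256.3], [0.0, 357.1, 189.0], [0.0, 0.0, 1.0]] [[-0.001, -1.0, 0.002, -0.059], [0.994, -0.001, 0.111, -0.484], [-0.111, 0.002, 0.994, -0.875], [0.0, 0.0, 0.0, 1.0]]
side -0.001858798385548192 [[347.7, 0.0, 255.5], [0.0, 347.7, 188.3], [0.0, 0.0, 1.0]] [[-0.943, -0.333, -0.019, 0.435], [0.196, -0.599, 0.777, -0.192], [-0.269, 0.729, 0.629, -0.793], [0.0, 0.0, 0.0, 1.0]]
0.1 [ 0.24445083 -0.54767066  0.2296359 ] [-8.55176546e-04  9.78051070e-01  2.08363515e-01 -1.36027594e-04] 0.08792092532378512
```

View pics/top0.png

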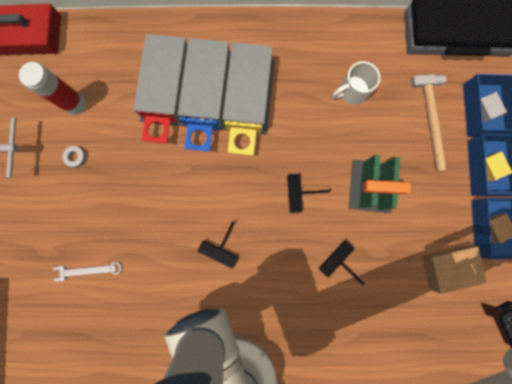

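View pics/side0.png

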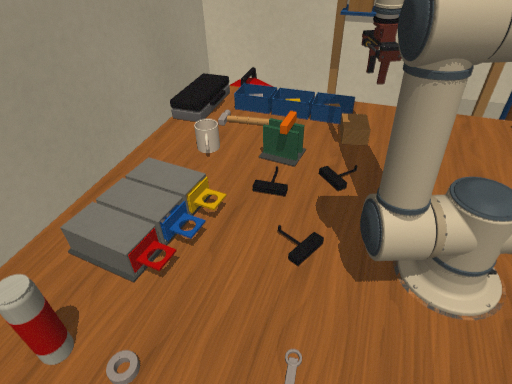

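Top view: the hook-shaped things are the orange handle (387,187) in the green stand, and black look-alikes lying at (300,192), (220,250) and (340,262). The one meant is the orange one. The yellow tab's hole is at about (242,141), blue (199,138) and red (155,130). Next I'll measure and take a close crop.

```bash
cat > meas.py <<'E'
from h import *
def mask(im,lo,hi):
    hsv=cv2.cvtColor(im['frame'],cv2.COLOR_BGR2HSV); return cv2.inRange(hsv,np.array(lo),np.array(hi))
def big(m,win=None):
    if win is not None:
        w=np.zeros_like(m); x0,y0,x1,y1=win; w[y0:y1,x0:x1]=1; m=m*w
    cs,h=cv2.findContours(m,cv2.RETR_CCOMP,cv2.CHAIN_APPROX_NONE)
    return m,cs,h
E
python3 - <<'E'
from meas import *
im=snap('top')
crop=im['frame'][140:230,330:430]; c2=im['frame'][100:165,120:280]
cv2.imwrite('pics/crop1.png',np.vstack([cv2.resize(crop,(600,340),interpolation=cv2.INTER_CUBIC),cv2.resize(c2,(600,244),interpolation=cv2.INTER_CUBIC)]))
hsv=cv2.cvtColor(im['frame'],cv2.COLOR_BGR2HSV)
print('hsv',hsv[187,387],hsv[170,375],hsv[131,242],hsv[130,190],hsv[126,144],hsv[187,350])
m,cs,h=big(mask(im,(3,170,150),(16,255,255)),(350,165,425,205))
c=max(cs,key=cv2.contourArea); r=cv2.minAreaRect(c); b=cv2.boxPoints(r)
P=onplane(im,b,0.142); print('orange',r,P.round(4).tolist(), 'c',P.mean(0).round(4), [np.linalg.norm(P[i]-P[i-1]).round(4) for i in range(4)])
print('depth z',bydepth(im,[[387,187],[370,187],[405,187]]).round(4).tolist())
for n,lo,hi,w in(('yellow',(22,120,100),(33,255,255),(220,110,275,165)),('blue',(105,120,60),(125,255,255),(175,105,222,160)),('red',(0,170,80),(2,255,255),(130,105,180,150))):
    m,cs,h=big(mask(im,lo,hi),w)
    H=[c for c,hh in zip(cs,h[0]) if hh[3]>=0 and len(c)>10]
    for c in H:
        e=cv2.fitEllipse(c); P=onplane(im,e[0],0.048); Q=onplane(im,c.reshape(-1,2),.048); print(n,e,P.round(4).tolist(),np.ptp(Q,axis=0).round(4))
    o=max(cs,key=cv2.contourArea);r=cv2.minAreaRect(o);print(' rect',onplane(im,cv2.boxPoints(r),.048).round(4).tolist())
E
```

```text
hsv [ 13 173 244] [ 70  99 119] [ 26 150 243] [108 182 199] [  3 186 218] [ 12 109 131]
orange ((387.6155090332031, 186.53622436523438), (45.098514556884766, 11.568238258361816), 3.3664608001708984) [[0.4663, -0.2994, 0.142], [0.4921, -0.3019, 0.142], [0.4861, -0.4032, 0.142], [0.4603, -0.4004, 0.142]] c [ 0.4762 -0.3512  0.142 ] [np.float64(0.1012), np.float64(0.0259), np.float64(0.1016), np.float64(0.026)]
depth z [[0.4749, -0.3487, 0.1444], [0.4752, -0.3116, 0.1417], [0.4753, -0.3909, 0.1404]]
yellow ((241.70201110839844, 140.9380645751953), (16.80579376220703, 17.913177490234375), 92.11830139160156) [[0.6026, -0.0233, 0.048]] [0.0436 0.0452 0.    ]
 rect [[0.5768, 0.029, 0.048], [0.6571, 0.0211, 0.048], [0.6462, -0.0726, 0.048], [0.5662, -0.0637, 0.048]]
blue ((198.14993286132812, 137.4032745361328), (17.576366424560547, 18.77678871154785), 77.13799285888672) [[0.6119, 0.0862, 0.048]] [0.0438 0.048  0.    ]
 rect [[0.5879, 0.139, 0.048], [0.6678, 0.1329, 0.048], [0.6571, 0.0372, 0.048], [0.5775, 0.0444, 0.048]]
red ((155.4567108154297, 129.396240234375), (17.297832489013672, 19.208206176757812), 81.54254150390625) [[0.6331, 0.1948, 0.048]] [0.0442 0.0486 0.    ]
 rect [[0.6074, 0.2393, 0.048], [0.6781, 0.2359, 0.048], [0.6693, 0.1475, 0.048], [0.5989, 0.1517, 0.048]]
```

View pics/crop1.png

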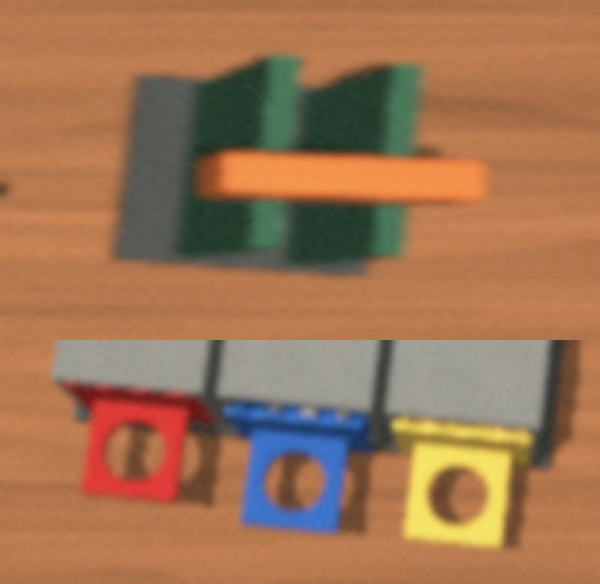

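The close crop confirms the orange handle lying across the green plates; the yellow tab is on the right-hand tray. The handle measures 101 x 26 mm at z 0.142, the holes about 43–45 mm, with 110 mm pitch, all as expected. Next I'll measure the stand plates and the tray yaw, and cross-check from the side view.

```bash
python3 - <<'E'
from meas import *
im=snap('top')
# stand plate tops: brighter green
hsv=cv2.cvtColor(im['frame'],cv2.COLOR_BGR2HSV)
m=cv2.inRange(hsv,np.array((60,60,85)),np.array((85,255,255)))
m,cs,h=big(m,(350,150,420,220))
for c in cs:
    if cv2.contourArea(c)>20:
        r=cv2.minAreaRect(c); P=onplane(im,cv2.boxPoints(r),.110); print('green',cv2.contourArea(c),r[0],P[:,:2].round(4).tolist())
# yellow tab front edge line & cabinet gray
m=mask(im,(22,120,100),(33,255,255)); 
ys,xs=np.nonzero(m[150:160,226:262]); 
pts=[]
for x in range(232,254):
    col=np.nonzero(m[110:165,x])[0]; pts.append((x,110+col.max()+.5))
P=onplane(im,pts,.048); f=np.polyfit(P[:,1],P[:,0],1); print('tab front: slope dx/dy',f[0],'yaw',-np.arctan(f[0]),'x at y=-.026',np.polyval(f,-.026))
g=mask(im,(0,0,90),(180,60,200)); g,cs,h=big(cv2.morphologyEx(g,cv2.MORPH_OPEN,np.ones((3,3))),(130,30,280,130))
for c in cs:
    if cv2.contourArea(c)>500:
        r=cv2.minAreaRect(c);P=onplane(im,cv2.boxPoints(r),.086);print('cab',P[:,:2].round(3).tolist())
s=snap('side')
print('proj orange ends/hole',proj(s,[[.4772,-.352,.142],[.6035,-.0235,.048],[.48,-.302,.142],[.4742,-.402,.142]]).round(1).tolist())
m,cs,h=big(mask(s,(22,120,100),(33,255,255)),(180,160,235,220))
for c,hh in zip(cs,h[0]):
    if hh[3]>=0 and len(c)>8:
        e=cv2.fitEllipse(c);print('side hole',e,onplane(s,e[0],.048).round(4))
m,cs,h=big(mask(s,(3,170,120),(16,255,255)),(270,105,310,140))
c=max(cs,key=cv2.contourArea);print('side orange',cv2.minAreaRect(c), cv2.boundingRect(c))
v=s['frame'].copy()
for p in proj(s,[[.4772,-.352,.142],[.6035,-.0235,.048],[.4802,-.302,.142],[.4742,-.402,.142]]): cv2.circle(v,tuple(int(round(a)) for a in p),1,(255,0,255),-1)
cv2.imwrite('pics/sc.png',cv2.resize(v[100:230,160:330],(785,600),interpolation=cv2.INTER_NEAREST))
E
```

```text
green 33.0 (394.0, 200.5) [[0.4603, -0.3725], [0.4603, -0.3819], [0.4349, -0.3808], [0.4349, -0.3714]]
green 48.5 (374.1097717285156, 199.51219177246094) [[0.4376, -0.3222], [0.4637, -0.326], [0.4623, -0.3385], [0.4362, -0.3346]]
green 67.0 (396.0, 168.5) [[0.547, -0.3811], [0.547, -0.3906], [0.4975, -0.3883], [0.4975, -0.3788]]
green 95.0 (376.0, 167.0) [[0.5516, -0.3317], [0.5517, -0.3458], [0.4999, -0.3437], [0.4999, -0.3296]]
tab front: slope dx/dy 0.10459353557033929 yaw -0.10421460865577453 x at y=-.026 0.5704995387946914
cab [[0.648, 0.024], [0.847, 0.006], [0.834, -0.101], [0.636, -0.079]]
cab [[0.657, 0.134], [0.862, 0.112], [0.845, 0.006], [0.641, 0.032]]
cab [[0.672, 0.239], [0.874, 0.22], [0.857, 0.117], [0.656, 0.14]]
proj orange ends/hole [[287.3, 117.4], [208.7, 196.7], [282.0, 124.6], [292.3, 110.5]]
side hole ((210.57562255859375, 198.79116821289062), (9.555845260620117, 15.022384643554688), 70.70817565917969) [[ 0.5949 -0.0173  0.048 ]]
side orange ((290.3769226074219, 122.78461456298828), (44.466835021972656, 24.119091033935547), 15.255120277404785) (270, 111, 40, 29)
```

View pics/sc.png

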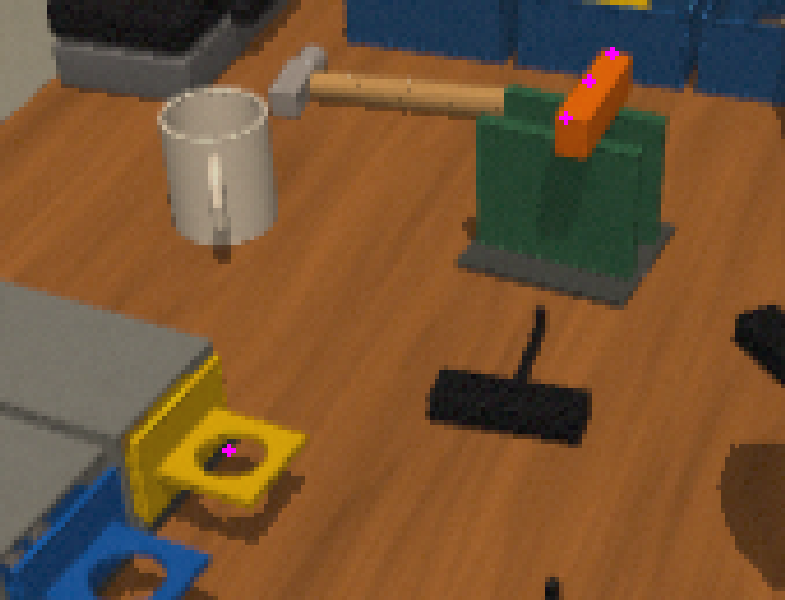

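Side projections land on the handle top and in the yellow hole, so the positions hold. Numbers I'll use: hook (0.477,-0.352), yaw -0.06. Stand centre about (0.4925,-0.357), yaw about -0.11, plate spacing 48 mm as expected. Yellow hole (0.6035,-0.0235), yaw -0.104. Next is the grasp.

```bash
cat >> h.py <<'E'
from scipy.spatial.transform import Rotation as Ro
def quat(yaw,flip=1):
    y=np.array([np.cos(yaw),np.sin(yaw),0])*flip; z=np.array([0,0,-1.]); x=np.cross(y,z)
    q=Ro.from_matrix(np.c_[x,y,z]).as_quat(); return np.array([q[3],q[0],q[1],q[2]])
E
python3 - <<'E'
from h import *
for f in(1,-1):
    for p,y in(((.477,-.352,.25),-.06),((.477,-.352,.121),-.06),((.61,-.024,.3),-.104),((.61,-.024,.114),-.104),((.47,-.01,.114),-.104),((.49,-.357,.25),-.1)):
        q=inverse_kinematics(p,quat(y,f)); print(f,None if q is None else np.round(q,2))
E
```

```text
1 [-0.69  0.08  1.21 -0.    1.85 -0.63]
1 [-0.69  0.08  1.44 -0.    1.63 -0.63]
1 [-0.1   0.15  1.05 -0.    1.95  0.01]
1 [-0.1   0.13  1.4  -0.    1.62  0.01]
1 [-0.09 -0.26  1.77 -0.    1.63  0.01]
1 [-0.69  0.11  1.17 -0.    1.86 -0.59]
-1 [-0.69  0.08  1.21 -0.    1.85  2.51]
-1 [-0.69  0.08  1.44 -0.    1.63  2.51]
-1 None
-1 None
-1 None
-1 [-0.69  0.11  1.17 -0.    1.86  2.56]
```

```bash
python3 - <<'E'
from h import *
move_to([.477,-.352,.21],quat(-.06))
move_l([.477,-.352,.121],speed=.12)
s=state();print(s['time'],s['ee_pos'].round(4),s['ft_force'].round(2))
snap('side','g1.png')
close(); s=state();print(s['time'],s['finger_gap'],s['ft_force'].round(2),s['ee_pos'].round(4))
snap('side','g2.png'); 
E
python3 -c "
import cv2,numpy as np
a=[cv2.imread(f'pics/g{i}.png')[60:200,220:360] for i in(1,2)]
cv2.imwrite('pics/g12.png',cv2.resize(np.hstack(a),(800,400),interpolation=cv2.INTER_CUBIC))"
```

```text
2.3083 [ 0.4773 -0.3524  0.122 ] [ 0.82 -0.32 -0.4 ]
3.3583 0.023720034764038375 [-1.41 -0.12  0.28] [ 0.4768 -0.352   0.1209]
```

View pics/g12.png

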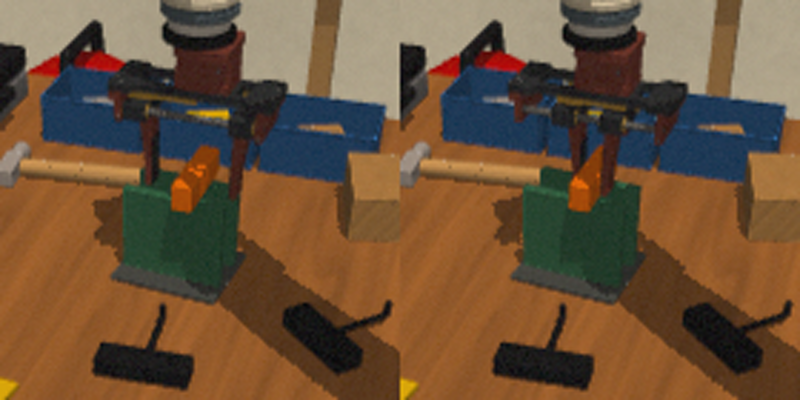

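Both crops show the jaws astride the middle of the orange handle, then closed on it; the gap of 23.7 mm matches 24 mm. Now I'll lift and move above the yellow hole.

```bash
python3 - <<'E'
from h import *
move_l([.477,-.352,.28],speed=.15)
s=state();print(s['time'],s['finger_gap'],s['ft_force'].round(2))
move_to([.6095,-.0241,.23],quat(-.104))
s=state();print(s['time'],s['ee_pos'].round(4),s['ft_force'].round(2))
a=snap('side','h1.png'); b=snap('top','h2.png')
tc=s['ee_pos']; hz=tc[2]-.011; u=np.array([np.cos(-.104),np.sin(-.104)])
for n,im in(('side',a),('top',b)):
    P=[[tc[0],tc[1],hz],[tc[0],tc[1],hz-.075],[tc[0]-.018*u[0],tc[1]-.018*u[1],hz-.075],[.6035,-.0235,.048]]
    print(n,proj(im,P).round(1).tolist())
    v=im['frame'].copy(); c=proj(im,[.6,-.02,.13])[0].astype(int)
    v=cv2.resize(v,None,fx=6,fy=6,interpolation=cv2.INTER_CUBIC)
    for p in proj(im,P): cv2.circle(v,tuple(int(round((x+.5)*6)) for x in p),2,(255,0,255),-1)
    x,y=c*6; cv2.imwrite(f'pics/h_{n}.png',v[max(0,y-280):y+280,max(0,x-300):x+300])
E
```

```text
4.6167 0.023980049375551784 [-0.44 -1.05 -1.52]
5.9583 [ 0.6095 -0.0253  0.2302] [-0.59 -0.12 -2.07]
side [[199.4, 141.6], [202.9, 167.0], [209.0, 168.7], [208.7, 196.7]]
top [[239.5, 117.1], [241.0, 127.5], [240.1, 135.3], [241.8, 140.6]]
```

View pics/h_side.png

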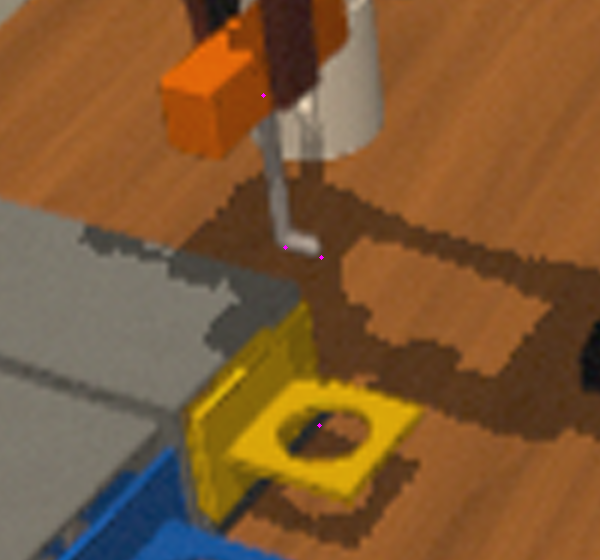

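View pics/h_top.png

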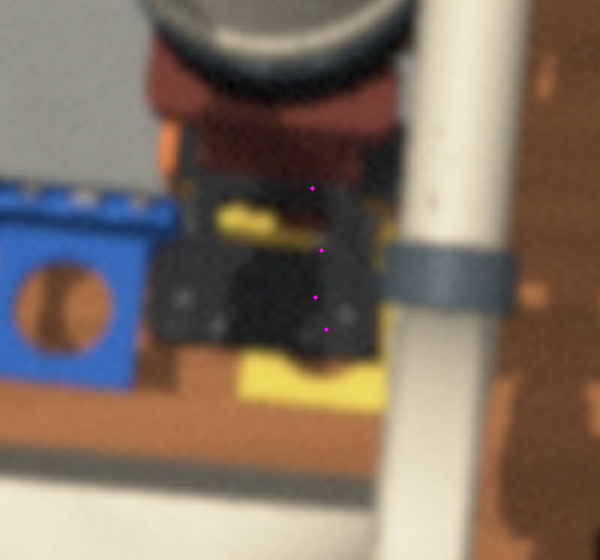

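Side crop: the toe points towards the robot, and its tip (320,245) and rod foot (283,243) sit near the predicted marks. The toe's underside is at -75 mm, and the hole's rim centres near (324,433), 1 px from my mark. I'll shift the hole estimate by 1 mm and lower into it.

```bash
python3 - <<'E'
from h import *
q=quat(-.104)
move_l([.6085,-.0236,.15],speed=.1,orientation=q)
print(state()['ft_force'].round(2))
move_l([.6085,-.0236,.109],speed=.05)
hold(.2)
s=state();print(s['time'],s['ee_pos'].round(4),s['ft_force'].round(2),s['finger_gap'])
im=snap('side'); snap('top','i_top.png')
cv2.imwrite('pics/i.png',cv2.resize(im['frame'][120:230,150:270],(640,587),interpolation=cv2.INTER_CUBIC))
E
```

```text
[-0.71 -0.07 -1.65]
8.175 [ 0.6087 -0.0236  0.1095] [ 0.14 -0.66 -2.37] 0.024099729143608944
```

View pics/i.png

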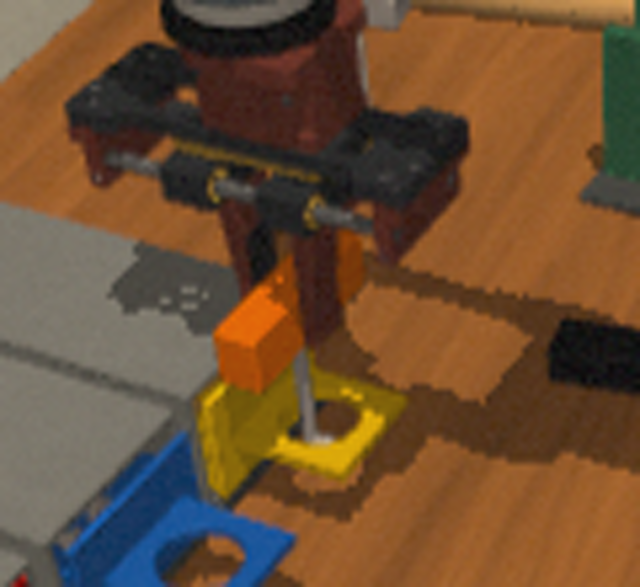

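The rod is down through the yellow hole at about (308,438), with no contact force. I'll start the pull, checking force on the way.

```bash
python3 - <<'E'
from h import *
u=np.array([np.cos(-.104),np.sin(-.104),0]); p0=np.array([.6085,-.0236,.109])
for d in(.05,.138):
    move_l(p0-d*u,speed=.07)
    s=state();print(s['time'],s['ee_pos'].round(4),s['ft_force'].round(2),s['finger_gap'])
hold(.2)
im=snap('side','p_side.png'); t=snap('top','p_top.png')
cv2.imwrite('pics/p.png',cv2.resize(im['frame'][120:250,150:290],(640,594),interpolation=cv2.INTER_CUBIC))
print(state()['ft_force'].round(2))
E
```

```text
9.1417 [ 0.5587 -0.0184  0.1091] [-0.4   0.38 -1.47] 0.023791824470297943
10.55 [ 0.4712 -0.0094  0.1089] [-0.23 -0.52 -1.35] 0.023799552733327112
[ 0.29  0.08 -1.8 ]
```

View pics/p.png

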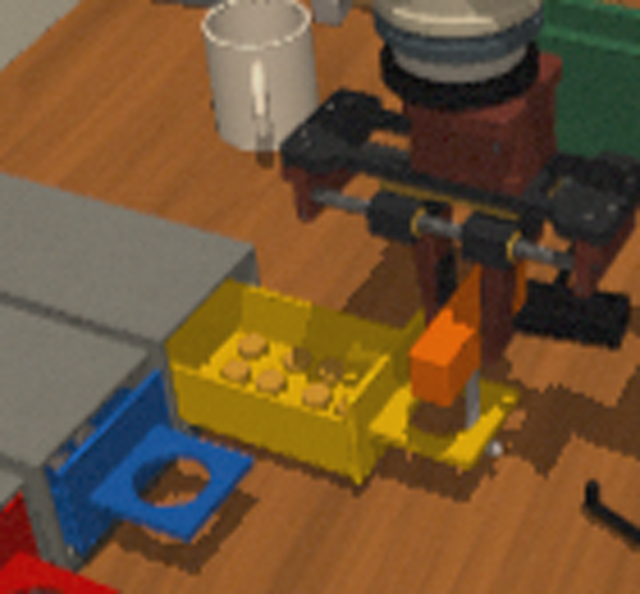

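View pics/p_top.png

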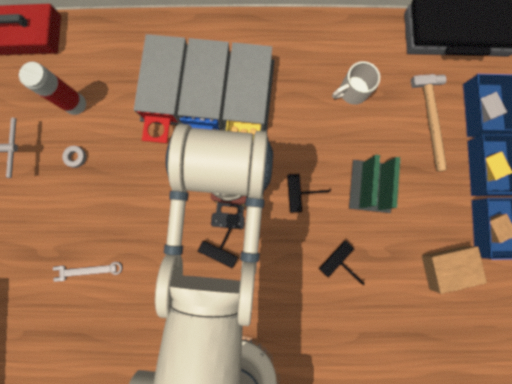

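The tray is out, with the rod on the hole's front rim at (475,410) and the toe tip peeking out under the tab at (495,449). Blue and red are unmoved. Next I'll unhook by moving 23 mm back, then up.

```bash
python3 - <<'E'
from meas import *
u=np.array([np.cos(-.104),np.sin(-.104),0]); p0=np.array([.6085,-.0236,.109])
p=p0-.115*u
move_l(p,speed=.05); print(state()['ft_force'].round(2))
move_l(p+[0,0,.03],speed=.05); s=state();print(s['time'],s['ft_force'].round(2))
move_l(p+[0,0,.13],speed=.12); s=state();print(s['time'],s['ft_force'].round(2),s['finger_gap'])
im=snap('side','u_side.png'); t=snap('top','u_top.png')
cv2.imwrite('pics/u.png',cv2.resize(im['frame'][100:250,150:300],(600,600),interpolation=cv2.INTER_CUBIC))
hsv=cv2.cvtColor(t['frame'],cv2.COLOR_BGR2HSV)
m=cv2.inRange(hsv,np.array((60,60,85)),np.array((85,255,255)))
m,cs,h=big(m,(350,150,420,220)); ctr=[]
for c in cs:
    if cv2.contourArea(c)>60:
        r=cv2.minAreaRect(c); P=onplane(t,cv2.boxPoints(r),.110)[:,:2]; ctr.append(P.mean(0)); print('green',P.round(4).tolist(),P.mean(0).round(4))
print('stand',np.mean(ctr,0))
m,cs,h=big(mask(im,(22,120,100),(33,255,255)),(180,160,300,250))
cv2.imwrite('pics/st.png',cv2.resize(t['frame'][145:220,340:415],(500,500),interpolation=cv2.INTER_CUBIC))
E
```

```text
[ 0.06  0.37 -1.94]
12.2083 [-0.49  0.04 -1.31]
13.1917 [-1.2   0.22 -1.74] 0.024036327127070337
green [[0.4349, -0.3711], [0.5473, -0.3835], [0.5468, -0.3923], [0.4343, -0.3797]] [ 0.4908 -0.3817]
green [[0.4375, -0.3228], [0.5522, -0.3357], [0.5513, -0.3487], [0.4365, -0.3356]] [ 0.4944 -0.3357]
stand [ 0.49261211 -0.35867044]
```

View pics/u.png

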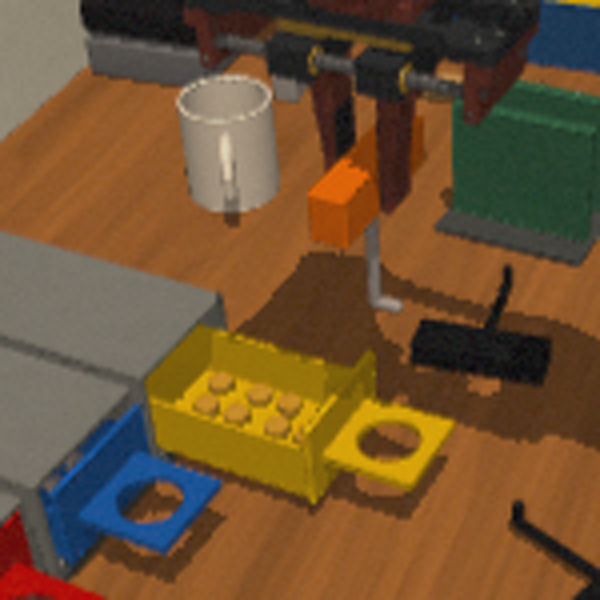

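View pics/st.png

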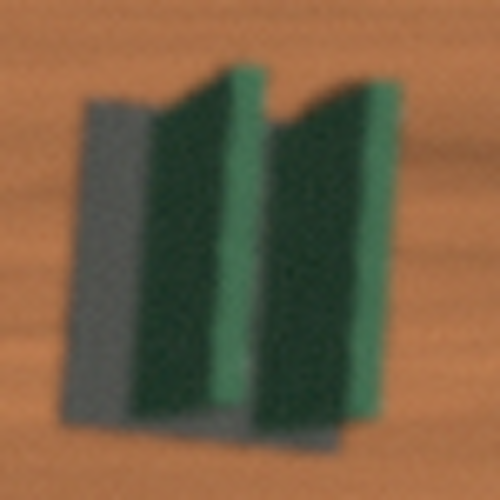

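The hook is clear of the open tray: the tab is free at (390,440), blue is unmoved, and the hook is still upright in the jaws. I'll measure the slot middle directly, move over it and check before lowering.

```bash
python3 - <<'E'
from meas import *
t=snap('top')
# slot middle from gradient: profile of green channel over V along rows
f=t['frame'].astype(int)
for row in(165,175,185,195,203):
    g=f[row,365:405,1]; gi=np.interp(np.arange(0,39,.05),np.arange(40),g); d=gi>82
    e=np.nonzero(np.diff((( gi>88)).astype(int)))[0]*.05+365
    print(row,g.tolist() if row==185 else '', e.round(1).tolist())
for px in([385.4,180.5],[373,181],[378,181],[393.2,181],[398.2,181]): print(onplane(t,px,.11).round(4))
im=snap('side'); 
def st(n): pass
move_to([.4925,-.359,.26],quat(-.11))
s=state();print(s['time'],s['ee_pos'].round(4),s['ft_force'].round(2))
im=snap('side')
P=[[*s['ee_pos'][:2],s['ee_pos'][2]-.011-.075],[.4925,-.359,.11]]
c,sn=np.cos(-.11),np.sin(-.11)
for dx in(-.06,.06):
    for dy in(-.018,.018): P.append([.4925+c*dx-sn*dy,-.359+sn*dx+c*dy,.11])
v=cv2.resize(im['frame'],None,fx=6,fy=6,interpolation=cv2.INTER_CUBIC)
for p in proj(im,P): cv2.circle(v,tuple(int(round((x+.5)*6)) for x in p),2,(255,0,255),-1)
x,y=(proj(im,[.49,-.359,.13])[0]*6).astype(int); cv2.imwrite('pics/r.png',v[max(0,y-300):y+280,x-300:x+300])
E
```

```text
165  [374.1, 379.4, 394.6]
175  [373.5, 378.5, 394.0]
185 [53, 51, 54, 55, 52, 55, 56, 69, 93, 106, 108, 110, 106, 90, 71, 60, 49, 53, 57, 52, 55, 54, 55, 56, 57, 53, 51, 59, 81, 100, 109, 112, 110, 111, 113, 109, 111, 112, 109, 110] [372.8, 378.1, 393.4]
195  [371.6, 377.0, 392.4]
203  [371.4, 376.7, 392.1]
[[ 0.494  -0.3585  0.11  ]]
[[ 0.4929 -0.3294  0.11  ]]
[[ 0.4929 -0.3411  0.11  ]]
[[ 0.4929 -0.3767  0.11  ]]
[[ 0.4929 -0.3885  0.11  ]]
14.7 [ 0.493  -0.3579  0.2602] [ 0.43  0.08 -1.09]
```

View pics/r.png

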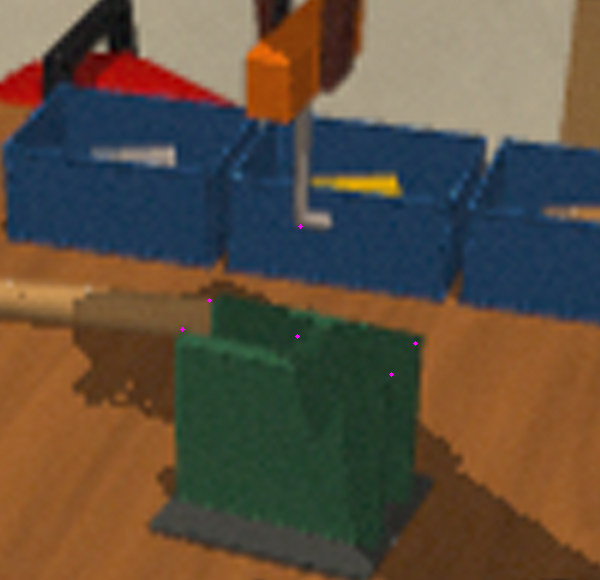

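The slot's inner edges are at y -0.341 and -0.377 (36 mm, as stated), so the middle is -0.359. The marks match the plate tops in the side view and the rod foot sits over the slot. Lowering with force checks.

```bash
python3 - <<'E'
from meas import *
q=quat(-.11)
for z,v in((.19,.1),(.16,.06),(.13,.05),(.1225,.03)):
    move_l([.4925,-.359,z],speed=v,orientation=q); s=state(); print(z,s['ee_pos'].round(4),s['ft_force'].round(2))
    if abs(s['ft_force'][2])>12: break
hold(.2); s=state();print(s['time'],s['ee_pos'].round(4),s['ft_force'].round(2))
im=snap('side'); cv2.imwrite('pics/l.png',cv2.resize(im['frame'][70:200,210:340],(600,600),interpolation=cv2.INTER_CUBIC))
E
```

```text
0.19 [ 0.4927 -0.3591  0.1909] [ 0.4   0.36 -1.47]
0.16 [ 0.4924 -0.359   0.1599] [ 0.27  0.23 -1.96]
0.13 [ 0.4926 -0.3591  0.1302] [-0.48 -0.64 -1.86]
0.1225 [ 0.4924 -0.3589  0.1222] [-0.59  0.65 -2.  ]
17.6 [ 0.4925 -0.3591  0.1227] [ 0.09  0.47 -0.82]
```

View pics/l.png

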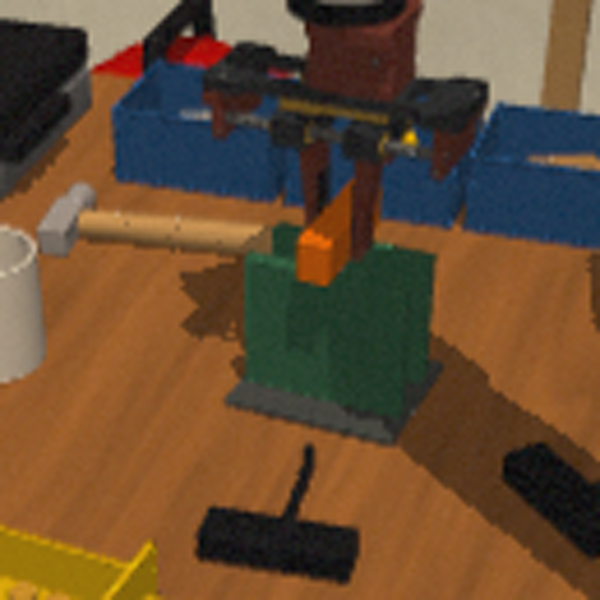

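The handle is lying on both plate tops at (320,250), with no side force. Now a touch lower, then release, retreat and check.

```bash
python3 - <<'E'
from meas import *
move_l([.4925,-.359,.1212],speed=.02); print(state()['ft_force'].round(2))
gripper_open(); print(state()['finger_gap'],state()['ft_force'].round(2))
move_l([.4925,-.359,.26],speed=.1)
movej([-1.208, 0.091, 1.231, 0, 1.82, -0.057]); hold(.3)
t=snap('top','f_top.png'); im=snap('side','f_side.png'); print(state()['time'])
m,cs,h=big(mask(t,(3,170,150),(16,255,255)),(350,155,430,215))
c=max(cs,key=cv2.contourArea); b=cv2.boxPoints(cv2.minAreaRect(c)); P=onplane(t,b,.142)
print('orange',P.round(4).tolist(),P.mean(0).round(4))
for px in([387,183],[375,184],[400,183]): print(bydepth(t,px).round(4))
for n,lo,hi,w in(('yellow',(22,120,100),(33,255,255),(215,110,280,230)),('blue',(105,120,60),(125,255,255),(175,105,222,160)),('red',(0,170,80),(2,255,255),(130,105,180,150))):
    m,cs,h=big(mask(t,lo,hi),w)
    for c,hh in zip(cs,h[0]):
        if hh[3]>=0 and len(c)>20: print(n,onplane(t,cv2.fitEllipse(c)[0],.048).round(4))
cv2.imwrite('pics/f.png',np.hstack([cv2.resize(im['frame'][90:180,240:330],(400,400),interpolation=cv2.INTER_CUBIC),cv2.resize(t['frame'][140:230,340:430],(400,400),interpolation=cv2.INTER_CUBIC)]))
E
```

```text
[-0.63 -0.53 -1.62]
0.08790752472971104 [-0.32  0.24  1.04]
22.1167
orange [[0.4871, -0.3061, 0.142], [0.5139, -0.3104, 0.142], [0.5013, -0.412, 0.142], [0.4744, -0.4072, 0.142]] [ 0.4942 -0.3589  0.142 ]
[[ 0.4841 -0.3501  0.1417]]
[[ 0.4854 -0.3324  0.114 ]]
[[ 0.4842 -0.3797  0.1412]]
yellow [[ 0.4909 -0.0107  0.048 ]]
yellow [[ 0.5416 -0.0426  0.048 ]]
yellow [[0.5482 0.0087 0.048 ]]
yellow [[ 0.6028 -0.0264  0.048 ]]
yellow [[ 0.6262 -0.0288  0.048 ]]
yellow [[0.6057 0.0024 0.048 ]]
blue [[0.612  0.0862 0.048 ]]
red [[0.633  0.1947 0.048 ]]
```

View pics/f.png

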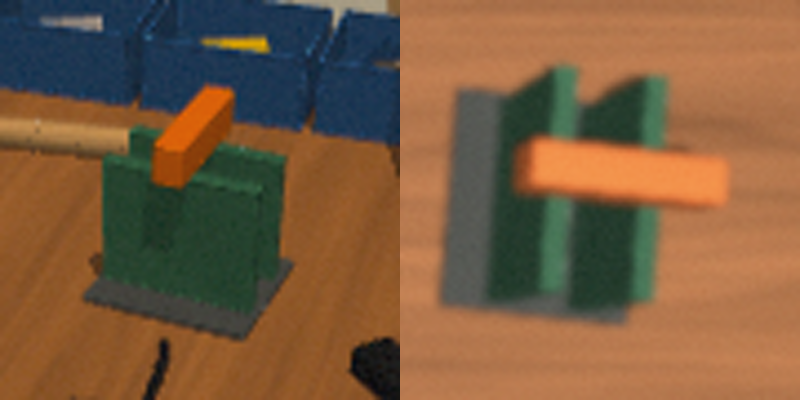

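View pics/f_top.png

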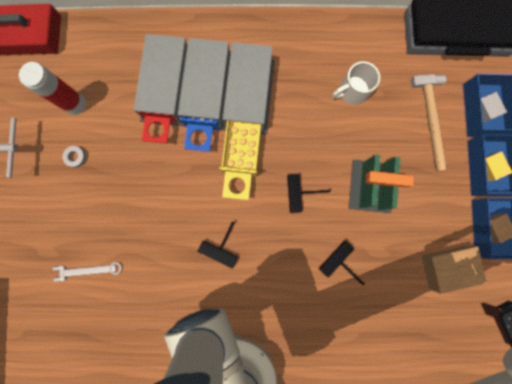

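The handle lies level across both plates (top view (390,179), top face 0.141–0.142 m). The yellow hole has moved 112 mm, blue and red 0 mm, and the arm is clear. Handing in.

```bash
python3 - <<'E'
from bench import *
job_done(); print(state()['time'])
E
```

```text
the job is handed in; nothing more can be done
the job is handed in; nothing more can be done
```

I took the orange hook from the green stand, drew the yellow tray out with it, unhooked it, and hung the hook back in the slot. I then moved the arm clear and handed the job in at about 22 s of the 53 s allowed.

Last checks from the camera images:
- **Yellow tray:** its hole moved 112 mm from where it started.
- **Other trays:** the blue and red holes moved less than 1 mm.
- **Hook:** the handle lies level across both plates, with its top at 0.141–0.142 m. Its centre is at about (0.495, -0.359), within about 3 mm of the slot's middle.
- **Forces:** wrist readings at each check stayed within about 2.5 N.

One disagreement: an ellipse fitted to the yellow hole in the side view was about 10 mm off the top view. I put this down to the hole's inner wall hiding part of the opening. The rim itself agreed to about 1–2 pixels, and the hook went in without contact. One depth reading, 0.114 m beside the handle's end, missed the top face, so I ignored it. The hand-in gave no verdict.

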